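Enable the bench laser with its key

TASK

Switch the laser driver on: take the key with the flat rectangular head out of the key holder, push it fully home in the keyhole on top of the grey driver box, turn it clockwise (seen from above) to the stop, and let go, leaving it in the switch. Leave the round-headed key standing in the holder.

Things in the scene. Friction and masses are not known exactly. Their poses are not given: they have to be found in the camera images.
- laser_key_head (a point): Head centre of the key to use: loose, steel, upright in a slot of a low black holder (34 mm high). Head: rectangular plate 40 mm wide (y), 12 thick (x), 40 tall (z up), small hole at top; hold it across the 12 mm. Under the head a collar 32 (y) x 18 (x), underside 25 mm below this point, on which the key rests; under it the flat blade, 26 long, 20 wide (y), 6 thick (x). Same turned half round.
- round_key_head (a point): Head centre of the other key, which stays, upright in the holder's other slot, 90 mm away along y: steel, its head an open round ring 40 mm across, 12 mm thick, 40 mm tall; thin round shaft below. Axes as for the laser key.
- keyhole (a point): Middle of the keyhole's mouth, on the turning axis, in the aluminium rotor face on top of the fixed grey driver box, 57 mm above the worktop. z up, y along the slot, x across; turns with the rotor. Slot 24 (y) x 9 (x), 31 mm deep, mouth chamfered 3 mm. Fixed dark ring round it, radii 28 to 38.5 mm, 3.5 mm high. Key fully home: collar on the rotor face, head centre 25 mm above this point.
- key_switch (a joint): Angle of the switch's rotor (rad): 0 = off, grows clockwise seen from above to the stop at 1.22 = on. Light friction (0.06 N m); stays where it is left. The blade has play in the slot, so the rotor may lag the key by 0.15 rad, at most 0.3: turn the key until the rotor is at its stop.
There are look-alikes about, which are no part of the job. What is shaped like the part that bears laser_key_head but green or pink is not meant.

How it is judged:
By the outcome, as a careful person would: the job done as asked, in the order asked, and still so for the second after the job is handed in, with the robot touching nothing.
It also fails if it takes over 45 s, if anything falls off the work surface, if the arm or the gripper's body presses on something with over 40 N, if the wrist force passes 120 N, or if a joint passes its speed limit or range.

ROBOT

A 6-joint arm with a two-finger parallel gripper is mounted at the origin on a cart in front of the work surface, level with it; the furniture and walls round the work are solid. World frame = base frame: x ahead of the robot, y to its left, z up, the work surface at z = 0. Lengths are in mm, angles in degrees, forces in N, time in s.
With the tool pointing down it reaches from about 300 to 850 mm from the base axis. Payload 4.2 kg.
Tool frame: the origin (TCP) lies between the finger pads; the fingertips stand 8 mm ahead of it and the grasp point (between the pads) lies 11 mm behind it; x points along the fingers, y is the direction in which the jaws open and shut, and the axes are right-handed (so a half turn about x gives the same grasp; the last joint's range is limited). The gripper opens to 91 mm and grips with 3 to 60 N. Pads are 32 mm wide; open, the fingers measure 118 mm over their backs; the gripper's body (76 mm by 178 mm) begins 60 mm behind the grasp point.
Start: joints at [-70.818, 18.312, 89.639, -0, 72.044, -1.146], TCP at [199.76, -539.201, 221.976] pointing down, gripper open.
Joint ranges: [-177.97, 177.97], [-48.28, 115.42], [12.27, 149.76], [-77.06, 257.06], [2.81, 150.46], [-146.56, 146.56]. Speed limits (degrees/s): [147.25, 147.25, 180, 180, 180, 180].

INTERFACE

Orientations are given as [roll, pitch, yaw] about the fixed x, y, z axes, in that order (R = Rz(yaw) Ry(pitch) Rx(roll)).
In Python, from workcell import env gives the robot as it stands.
- The arm moves only by the tool arm_command, never from a script. Its arguments are lists of equal length, an entry for each row: "slide": the shift along the tool's x, y, z in cm, a list of three; "turn": the turn, a rotation vector about the tool's x, y, z in rad, a list of three; "grip": the closure in counts, from 0 (fully open) to 255 (shut). A call has 1 to 20 rows; each row is the pose to reach, as a shift and turn from the pose commanded when the call began, along the tool's axes at that moment; what a row does not reach only later rows make up. A row lasts 1/12 s, in which the tool goes at most 41.7 mm and 7.16 degrees, less where a joint would pass 70% of its speed; a pose out of reach is approached as far as the arm can. A call with a gripper value outside its range is refused whole. The fingers move at their own pace and stop on an object; "newtons" is the grip in N (left out, the last holds). Time passes only in rows, so rows that repeat a pose let the fingers close. It gives the time, the measured TCP pose, the force and the opening at its end, in the units of the state.
- env.state(): the state, without advancing time (a new reading comes with each control period).
- env.grab_frame(name): name is "scene" or "side" or "wrist"; returns (picture, depth): 400x640x3 uint8, red, green, blue; 400x640 float32, mm along the optical axis (not along the pixel's ray), 0 where there is no reading.
- env.calibration(name): a dict with "K" (3x3 intrinsics, pixels), "k1" (the pictures are not rectified: a ray, as slopes to the right and down, at radius r is drawn at 1 + k1 r^2 times it, then the intrinsics apply), "camera_from_world" (4x4, takes a point from world to camera coordinates); the wrist camera has in their place "T_tool_cam" (4x4, takes a point from camera to tool coordinates, whose origin is the TCP and whose axes are the tool frame's). Camera axes: x right, y up, looking along -z (the intrinsics and any distortion apply to the point x, -y, -z); pixel columns grow to the right and rows downward; lengths in mm; the calibration is good to about 2 mm. A picture is of the moment at which its call begins: read the wrist's pose just before it. calibration takes no time and is no camera call.
- env.job_done(): hands the job in, once; it reports no verdict.
Trained networks look in the newest picture that a camera, given by its name, has taken for a name from the list of things; names that differ only in an ending like _2 or _b are one class to them, and where a whole thing is asked for, a point or a joint stands for the part that bears it (a point fixed in the world has none). Each returns a list of dicts, best first, with "p" (0 to 1); they miss things now and then, are a little off and sometimes report something else, mostly with a low value. They report only what shows in the picture. A call takes as long as a camera call. They do not tell look-alikes from the thing itself.
- env.search_frame(camera, label): "point" ([x, y, z] in mm, in world coordinates, good to about 4 mm: the middle of the surface that is visible of it).
The state is a dict: "time_s": time; "qpos": joint angles; "qvel": joint speeds; "effort": joint torques, N m; "ee_pos": TCP position; "ee_rot": TCP orientation; "force": force on the tool from outside, world axes, zero at the start; "torque": the same for the moment, N m; "gripper_width": finger opening in mm.
Only numpy, scipy, OpenCV 4.12 (cv2) and the standard library are available. Lean on these libraries where they do the work, as an engineer would, in place of code of your own. Each camera call takes 0.05 s, during which the arm holds its last target.

## Working session

There is one attempt and no reset: what is moved stays moved. The work goes in short steps, Python scripts to look and compute and a tool call to move; the robot and the scene stay as the last step left them, time stands still between calls to the robot, and variables do not carry over. Pictures are saved under pics/ and viewed, and the job is handed in when it is done.

Besides the shell and the picture viewer there is one more tool, called after "Request:" as a command line: name --argument value ..., lists and objects as JSON in quotes. arm_command: Moves the arm, as the interface text tells. Its arguments: {"type":"object","properties":{"slide":{"type":"array","items":{"type":"array","items":{"type":"number"}}},"turn":{"type":"array","items":{"type":"array","items":{"type":"number"}}},"grip":{"type":"array","items":{"type":"number"}},"newtons":{"type":"number"}},"required":["slide","turn","grip"]}

```bash
mkdir -p pics; ls; cat > h.py <<'E'
import numpy as np, cv2
from workcell import env
from scipy.spatial.transform import Rotation as R
def T_of(s):
    T=np.eye(4);T[:3,:3]=R.from_euler('xyz',s['ee_rot'],degrees=True).as_matrix();T[:3,3]=s['ee_pos'];return T
def grab(name):
    s=env.state();p,d=env.grab_frame(name);c=env.calibration(name)
    if name=='wrist': W=T_of(s)@np.array(c['T_tool_cam'])
    else: W=np.linalg.inv(np.array(c['camera_from_world']))
    return p,d,c,W
def cloud(d,c,W):
    K=np.array(c['K']);h,w=d.shape
    u,v=np.meshgrid(np.arange(w),np.arange(h))
    x=(u-K[0,2])/K[0,0];y=(v-K[1,2])/K[1,1]
    a,b=x.copy(),y.copy()
    for _ in range(8):
        f=1+c['k1']*(a*a+b*b);a=x/f;b=y/f
    P=np.stack([a*d,-b*d,-d],-1)@W[:3,:3].T+W[:3,3]
    P[d<=0]=np.nan
    return P
def proj(pt,c,W):
    q=np.linalg.inv(W)@np.append(pt,1);a=q[0]/-q[2];b=-q[1]/-q[2];f=1+c['k1']*(a*a+b*b)
    K=np.array(c['K']);return K[0,0]*a*f+K[0,2],K[1,1]*b*f+K[1,2]
def save(n,p): cv2.imwrite('pics/'+n,p[:,:,::-1])
E
python3 - <<'E'
from h import *
print(env.state())
for n in('scene','side','wrist'):
    p,d,c,W=grab(n);save(n+'0.png',p)
    print(n,W.round(2).tolist(),c['K'],c['k1'])
    for l in('laser_key_head','round_key_head','keyhole','key_switch'):
        for r in env.search_frame(n,l)[:5]:
            print(l,np.round(r['point'],1),round(r['p'],2),np.round(proj(r['point'],c,W)))
E
```

```text
pics
{'time_s': 0.0, 'qpos': array([-7.08189482e+01,  1.83496892e+01,  8.97078084e+01, -5.23997302e-04,
        7.20427838e+01, -1.14715008e+00]), 'qvel': array([-0.01251735, -0.18349385,  0.05626615,  0.04828083,  0.01200259,
        0.03827353]), 'effort': array([-3.99946275e-04, -4.12458587e+01, -2.31972224e+01,  7.26727070e-02,
        4.56352439e-02, -1.39489180e-04]), 'ee_pos': array([ 199.57530505, -538.71989925,  221.13033043]), 'ee_rot': array([-90.8625122 ,  89.89971743, 109.4658517 ]), 'force': array([-0.15566477, -0.18429424,  0.30983967]), 'torque': array([ 0.03588865,  0.01014719, -0.03322251]), 'gripper_width': 90.88935807683325}
scene [[-0.67, 0.57, -0.48, 39.54], [-0.74, -0.52, 0.42, 413.58], [-0.01, 0.64, 0.77, 815.06], [0.0, 0.0, 0.0, 1.0]] [[507.22793981   0.         319.70178317]
 [  0.         507.22793981 201.93425726]
 [  0.           0.           1.        ]] -0.10351922874398477
laser_key_head [415.3 -67.1  62.9] 0.76 [378. 210.]
laser_key_head [ 423.4 -203.4   55.7] 0.76 [421. 174.]
laser_key_head [ 513.  -109.2   65.3] 0.63 [357. 170.]
round_key_head [539.
[... 349 characters left out ...]
73 193.85105137]
 [  0.           0.           1.        ]] -0.0763775893222425
laser_key_head [417.6 -63.7  52.3] 0.74 [353. 180.]
laser_key_head [ 511.  -107.    60.3] 0.71 [315. 166.]
laser_key_head [ 424.1 -202.9   50.3] 0.53 [349. 149.]
round_key_head [540.8 -19.2  62.8] 0.66 [300. 188.]
keyhole [502.7 200.9  56.5] 0.55 [313. 264.]
key_switch [501.8 201.7  58.2] 0.62 [313. 264.]
key_switch [ 510.3 -103.9   59.4] 0.4 [315. 167.]
wrist [[0.35, 0.91, 0.22, 261.93], [-0.94, 0.34, 0.08, -516.45], [0.0, -0.24, 0.97, 385.44], [0.0, 0.0, 0.0, 1.0]] [[277.92635398   0.         318.51377062]
 [  0.         277.92635398 198.41050884]
 [  0.           0.           1.        ]] -0.008439293663869515
```

View pics/scene0.png

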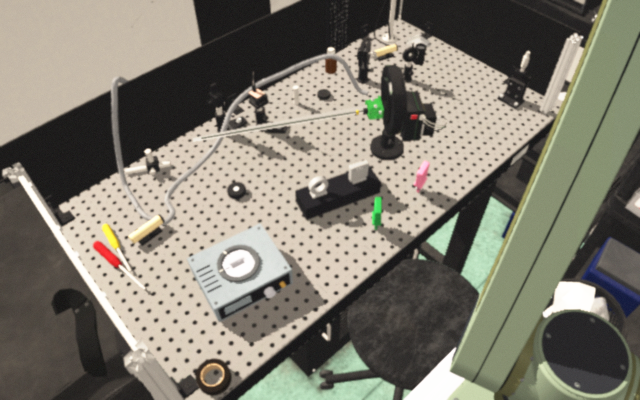

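View pics/side0.png

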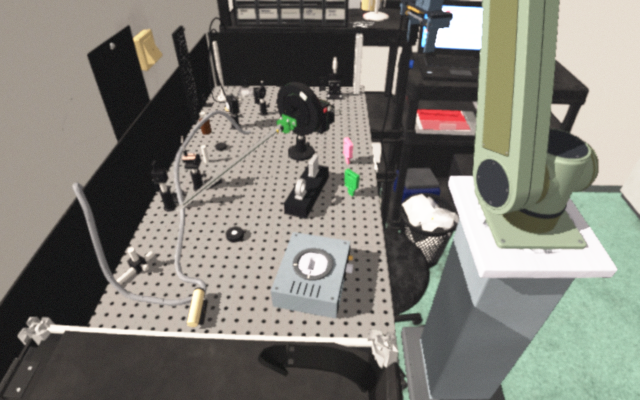

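```bash
python3 - <<'E'
import cv2
a=cv2.imread('pics/scene0.png')[130:240,290:450];cv2.imwrite('pics/cropA.png',cv2.resize(a,None,fx=5,fy=5,interpolation=2))
a=cv2.imread('pics/scene0.png')[200:320,160:300];cv2.imwrite('pics/cropB.png',cv2.resize(a,None,fx=5,fy=5,interpolation=2))
E
```

```text
(no output)
```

View pics/cropA.png

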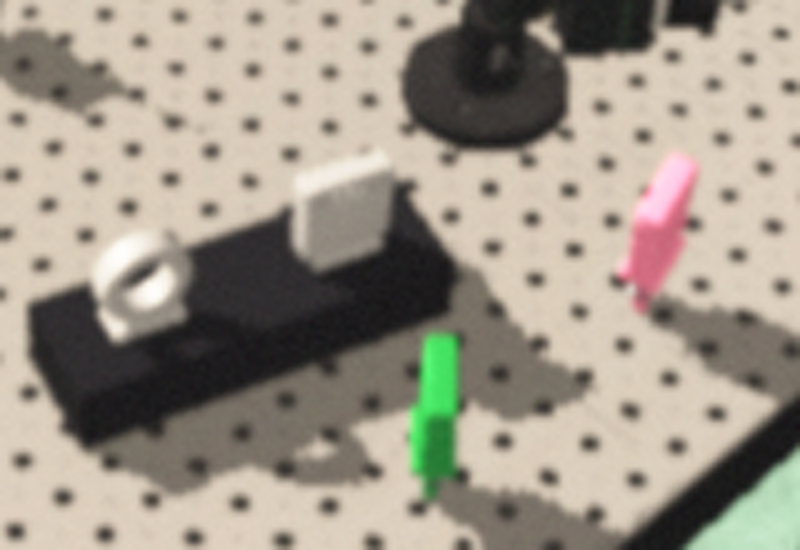

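View pics/cropB.png

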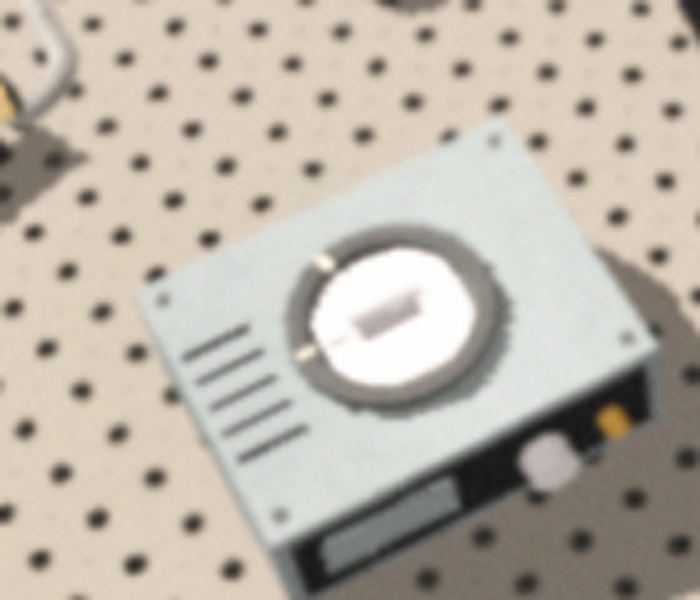

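Candidates: steel plate key in the holder at scene (357,170), the green look-alike at (378,210), and the pink one at (421,174). The steel one fits: it is rectangular, steel and standing in the black holder beside the ring key (317,188). The enlarged crop confirms this. The keyhole is at (238,261), with its slot pointing at the off mark. Next I measure with the clouds.

```bash
python3 - <<'E'
from h import *
for n in('scene','side'):
    p,d,c,W=grab(n);P=cloud(d,c,W)
    X,Y,Z=P[...,0],P[...,1],P[...,2]
    near=(np.hypot(X-512,Y+108)<35)
    m=near&(Z>50)&(Z<90)
    q=P[m];print(n,'key',len(q),np.nanmedian(q,0).round(1),q.min(0).round(1),q.max(0).round(1))
    t=P[near&(Z>70)];print(' top',len(t),t.mean(0).round(1))
    if len(q)>10:
        for qq in(q,t):
            print(' rect',cv2.minAreaRect(qq[:,:2].astype(np.float32)))
    m=(np.hypot(X-540,Y+22)<35)&(Z>50)&(Z<90);q=P[m];print(' round',len(q),q.mean(0).round(1),cv2.minAreaRect(q[:,:2].astype(np.float32)))
    # holder top
    m=(np.hypot(X-526,Y+65)<120)&(Z>27)&(Z<40)&(p.max(-1)<90)
    print(' holder',m.sum(),np.nanmean(Z[m]),cv2.minAreaRect(P[m][:,:2].astype(np.float32)))
    # box top
    m=(np.hypot(X-505,Y-198)<130)&(Z>48)&(Z<64)
    print(' box',m.sum(),np.nanmedian(Z[m]),cv2.minAreaRect(P[m][:,:2].astype(np.float32)))
    # tall things
    m=(Z>100)&(Z<500)&(X>300)&(X<750)&(Y>-350)&(Y<350)
    q=P[m]; H,xe,ye=np.histogram2d(q[:,0],q[:,1],bins=[np.arange(300,751,50),np.arange(-350,351,50)])
    print(H.astype(int))
    # tabletop check
    m=(np.abs(Z)<15)&(X>400)&(X<500)&(Y>0)&(Y<100);print(' table z',np.median(Z[m]))
    np.save(n+'P.npy',P)
E
```

```text
scene key 267 [ 513.  -111.6   69.3] [ 503.8 -133.    50.3] [528.8 -92.6  82.3]
 top 129 [ 514.3 -112.5   77.5]
 rect ((514.4880981445312, -113.68531036376953), (42.41318130493164, 14.861459732055664), 67.2645263671875)
 rect ((515.3803100585938, -113.60258483886719), (40.85568618774414, 13.194463729858398), 74.090576171875)
 round 186 [541.1 -26.2  67.9] ((541.4463500976562, -27.197158813476562), (38.343299865722656, 15.879632949829102), 71.8175048828125)
 holder 1232 33.90227453559242 ((527.652587890625, -70.6551513671875), (170.78932189941406, 55.846160888671875), 72.26634216308594)
 box 4996 55.33032467785898 ((503.3211364746094, 198.88137817382812), (151.2841033935547, 127.27940368652344), 79.8386459350586)
[[  0   0   0   0   0   0   0   0   0   0   0   0   0   0]
 [  0   0   0   0   0   0   0   0   0   0   0   0   0   0]
 [  0  24   0   0   0   0   0   0   0   0   0   0   0   0]
 [ 41 443 449   0   0   0   0   0   0   0   0   0   0   0]
 [  8 217 945  10   0   0   0   0   0   0   0   0   0   0]
 [  0 215 394   0   0   0   0   0   0   0   0   0   0   0]
 [  0  58 150 138  10   
[... 764 characters left out ...]
638671875)
 box 4179 56.684996959559385 ((502.7383728027344, 200.94305419921875), (154.2521514892578, 122.51072692871094), 79.4458236694336)
[[  0   0   0   0   0   0   0   0   0   0   0   0   0   0]
 [  0   0   0   0   0   0   0   0   0   0   0   0   0   0]
 [  0   5   0   0   0   0   0   0   0   0   0   0   0   0]
 [  3 110 215   0   0   0   0   0   0   0   0   0   0   0]
 [  0  12 708  52   0   0   0   0   0   0   0   0   0   0]
 [  0 224 569   0   0   0   0   0   0   0   0   0   0   0]
 [  0 182  90  81  12   0   0   0   0   0   0   0   0   0]
 [  0   0   0   1  65  73   0   0   0   0   0   0   0   0]
 [  0   0   0   0   0   8  84  59   0   0   0   0   0   0]]
 table z 1.7915306938797357
```

```bash
cat >> h.py <<'E'
def plan(pos,yaw,flip=None):
    """pos TCP target, yaw deg of tool y dir (mod 180), tool x down. slide(cm), turn(rad) from present measured pose"""
    s=env.state();T=T_of(s);out=[]
    for k in(0,180):
        a=np.radians(yaw+k);x=np.array([0,0,-1.]);y=np.array([np.cos(a),np.sin(a),0]);z=np.cross(x,y)
        G=np.stack([x,y,z],1)
        rv=R.from_matrix(T[:3,:3].T@G).as_rotvec()
        out.append(rv)
    sl=T[:3,:3].T@(np.array(pos)-T[:3,3])/10
    return sl.round(3),[o.round(4) for o in out]
E
python3 - <<'E'
from h import *
T=T_of(env.state());print(T.round(3))
for n in('scene','side'):
    P=np.load(n+'P.npy').reshape(-1,3)
    X,Y,Z=P.T
    for z0,z1 in((5,60),(60,120),(120,200),(200,300)):
        m=(Z>z0)&(Z<z1)&(X>440)&(X<660)&(Y>-330)&(Y<-150)
        q=P[m]
        if len(q): print(n,z0,len(q),np.percentile(q,1,0).round(),np.percentile(q,99,0).round())
print(plan([300,-200,300],-17))
c=env.calibration('wrist');print(np.array(c['T_tool_cam']).round(3))
E
```

```text
[[ 0.00000e+00  3.47000e-01 -9.38000e-01  1.99739e+02]
 [-0.00000e+00 -9.38000e-01 -3.47000e-01 -5.39216e+02]
 [-1.00000e+00  0.00000e+00  0.00000e+00  2.22008e+02]
 [ 0.00000e+00  0.00000e+00  0.00000e+00  1.00000e+00]]
scene 5 728 [ 507. -286.    6.] [ 592. -152.   54.]
scene 60 1268 [ 450. -307.   79.] [ 646. -153.  120.]
scene 120 1901 [ 454. -301.  121.] [ 608. -200.  199.]
scene 200 344 [ 520. -273.  200.] [ 588. -221.  215.]
side 5 466 [ 519. -275.    5.] [ 616. -189.   57.]
side 60 840 [ 464. -279.   70.] [ 644. -155.  119.]
side 120 1478 [ 463. -281.  121.] [ 618. -198.  199.]
side 200 223 [ 522. -266.  200.] [ 593. -214.  216.]
(array([ -7.805, -28.325, -21.185]), [array([-9.193e-01,  1.000e-04, -1.000e-04]), array([ 2.2223e+00, -2.0000e-04, -1.0000e-04])])
[[-1.00000e-03  2.36000e-01 -9.72000e-01 -1.63505e+02]
 [ 1.00000e+00  0.00000e+00 -1.00000e-03  2.97000e-01]
 [-0.00000e+00 -9.72000e-01 -2.36000e-01 -6.62150e+01]
 [ 0.00000e+00  0.00000e+00  0.00000e+00  1.00000e+00]]
```

View pics/wrist0.png

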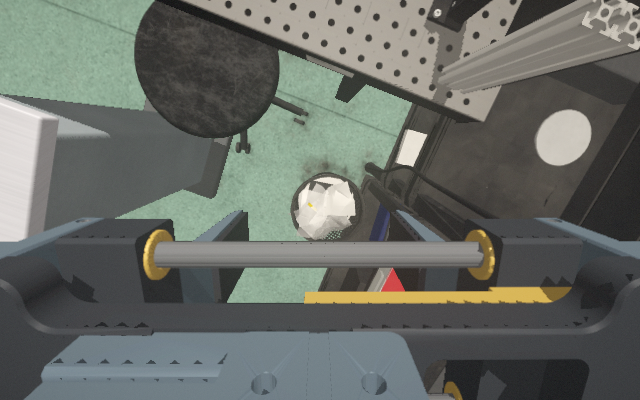

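```bash
python3 - <<'E'
from h import *
print(plan([320,-200,300],-17)[0],plan([515,-112,200],-17))
a=np.radians(-17);ux=np.array([np.cos(a),np.sin(a)]);uy=np.array([-np.sin(a),np.cos(a)])
for n in('scene','side'):
    P=np.load(n+'P.npy').reshape(-1,3);P=P[(P[:,2]>95)&(P[:,2]<350)]
    u=(P[:,:2]-[515,-112])@ux;v=(P[:,:2]-[515,-112])@uy
    dx=np.maximum(abs(u)-89,0);dy=np.maximum(np.maximum(v-90,-38-v),0)
    r=np.hypot(dx,dy);i=np.argsort(r)[:3];print(n,r[i],P[i].round())
E
```

```text
[ -7.805 -27.63  -23.061] (array([  2.194, -29.109, -44.404]), [array([-9.193e-01,  1.000e-04, -1.000e-04]), array([ 2.2223e+00, -2.0000e-04, -1.0000e-04])])
scene [33.05362481 33.36571436 33.57290718] [[ 619. -188.  104.]
 [ 622. -182.  100.]
 [ 616. -194.   99.]]
side [32.55597688 33.1200419  33.28421923] [[ 613. -197.  106.]
 [ 616. -194.   98.]
 [ 613. -197.  100.]]
```

33 mm clearance from the post. First I move to the waypoint, then hover over the key.

Request:
arm_command --slide '[[-7.8,-27.6,-23.1],[-7.8,-27.6,-23.1],[-7.8,-27.6,-23.1],[-7.8,-27.6,-23.1],[-7.8,-27.6,-23.1],[-7.8,-27.6,-23.1],[-7.8,-27.6,-23.1],[-7.8,-27.6,-23.1],[-7.8,-27.6,-23.1],[-7.8,-27.6,-23.1],[2.2,-29.1,-44.4],[2.2,-29.1,-44.4],[2.2,-29.1,-44.4],[2.2,-29.1,-44.4],[2.2,-29.1,-44.4],[2.2,-29.1,-44.4],[2.2,-29.1,-44.4],[2.2,-29.1,-44.4],[2.2,-29.1,-44.4]]' --turn '[[-0.919,0,0],[-0.919,0,0],[-0.919,0,0],[-0.919,0,0],[-0.919,0,0],[-0.919,0,0],[-0.919,0,0],[-0.919,0,0],[-0.919,0,0],[-0.919,0,0],[-0.919,0,0],[-0.919,0,0],[-0.919,0,0],[-0.919,0,0],[-0.919,0,0],[-0.919,0,0],[-0.919,0,0],[-0.919,0,0],[-0.919,0,0]]' --grip '[0,0,0,0,0,0,0,0,0,0,0,0,0,0,0,0,0,0,0]'

```text
time_s: 2.43
ee_pos: [514.5, -112.7, 200.0]
ee_rot: [-43.0, 89.9, -150.0]
force: [-0.1, -0.6, 0.9]
gripper_width: 91.3
```

```bash
python3 - <<'E'
from h import *
s=env.state();print(s['ee_pos'],s['qpos'],s['time_s'])
p,d,c,W=grab('wrist');save('wrist1.png',p);P=cloud(d,c,W);X,Y,Z=P[...,0],P[...,1],P[...,2]
np.save('w1.npy',P)
for n,cx,cy in(('laser',515,-112),('round',541,-26)):
    near=np.hypot(X-cx,Y-cy)<40
    t=P[near&(Z>72)&(Z<90)];print(n,len(t),t.mean(0).round(1) if len(t) else 0)
    if len(t)>10: print(cv2.minAreaRect(t[:,:2].astype(np.float32)))
for l in('laser_key_head','round_key_head'):
    for r in env.search_frame('wrist',l)[:4]: print(l,np.round(r['point'],1),round(r['p'],2),np.round(proj(r['point'],c,W)))
E
```

```text
[ 514.4669748  -112.73774523  199.9567484 ] [-1.35888129e+01  1.48848101e+01  9.78843210e+01 -3.91783899e-02
  6.72688511e+01  3.45883149e+00] 2.4333
laser 434 [ 515.8 -112.8   79.4]
((515.6112670898438, -114.07266998291016), (39.794254302978516, 11.635278701782227), 72.82528686523438)
round 394 [542.2 -28.4  76.8]
((542.3173217773438, -28.382680892944336), (30.5538330078125, 11.922924041748047), 72.75322723388672)
laser_key_head [ 430.2 -207.1   57.3] 0.93 [275. 283.]
laser_key_head [423.9 -66.5  63.3] 0.9 [226. 176.]
laser_key_head [ 517.5 -109.4   77.7] 0.84 [320. 191.]
round_key_head [541.1 -24.7  77.1] 0.84 [318. 103.]
```

View pics/wrist1.png

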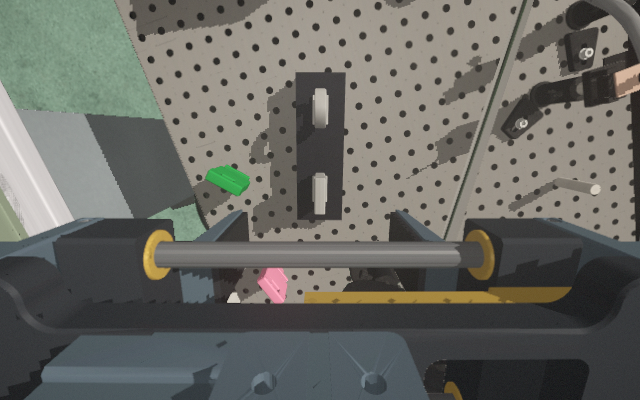

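The wrist view shows the plate key at (320,193) and the ring key at (320,107). Both lie along the jaws' midline. The pink and green look-alikes are well clear. Now I descend and grip.

```bash
python3 - <<'E'
from h import *
print(plan([515.4,-113.5,52],-17.2))
E
```

```text
(array([14.894,  0.09 ,  0.019]), [array([ 0.0018,  0.0002, -0.0015]), array([-3.1398e+00,  2.4000e-03,  3.0000e-04])])
```

Request:
arm_command --slide '[[4,0.1,0],[8,0.1,0],[11,0.1,0],[13,0.1,0],[14.2,0.1,0],[14.9,0.1,0],[14.9,0.1,0],[14.9,0.1,0],[14.9,0.1,0],[14.9,0.1,0],[14.9,0.1,0],[14.9,0.1,0],[14.9,0.1,0],[14.9,0.1,0],[14.9,0.1,0],[14.9,0.1,0],[14.9,0.1,0],[14.9,0.1,0]]' --turn '[[0,0,0],[0,0,0],[0,0,0],[0,0,0],[0,0,0],[0,0,0],[0,0,0],[0,0,0],[0,0,0],[0,0,0],[0,0,0],[0,0,0],[0,0,0],[0,0,0],[0,0,0],[0,0,0],[0,0,0],[0,0,0]]' --grip '[0,0,0,0,0,0,0,0,255,255,255,255,255,255,255,255,255,255]' --newtons 40

```text
time_s: 4.08
ee_pos: [516.0, -112.4, 50.9]
ee_rot: [13.1, 90.0, -93.9]
force: [0.3, -0.1, 0.2]
gripper_width: 27.5
```

```bash
python3 - <<'E'
from h import *
s=env.state();print(s)
p,d,c,W=grab('side');save('side2.png',cv2.resize(p[100:250,230:430],None,fx=4,fy=4))
E
```

```text
{'time_s': 4.0833, 'qpos': array([-1.35312277e+01,  2.39261521e+01,  1.09042880e+02, -5.00529829e-03,
        4.70303478e+01,  3.48624593e+00]), 'qvel': array([-0.02302428,  0.01240003, -0.18511712,  0.01441549,  0.07711591,
        0.03765591]), 'effort': array([ 3.40018189e-03, -4.04516566e+01, -1.71898091e+01,  5.78990928e-02,
        3.21707013e-02,  1.39718823e-04]), 'ee_pos': array([ 515.9958862 , -112.3703507 ,   50.91615924]), 'ee_rot': array([ 13.09326926,  89.99628542, -93.92079276]), 'force': array([ 0.32999757, -0.09780069,  0.21672851]), 'torque': array([-0.0679451 , -0.13805076,  0.00953884]), 'gripper_width': 27.47831635053469}
```

View pics/side2.png

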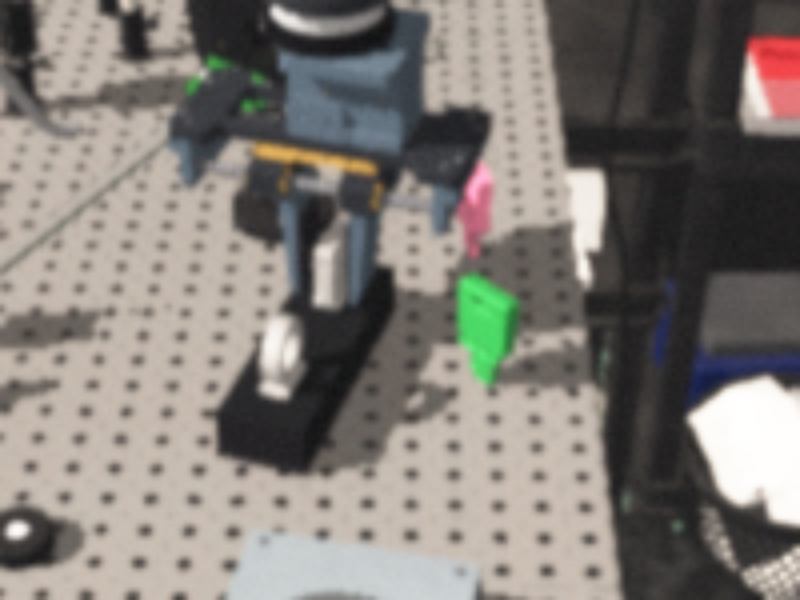

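The fingers are still closing at 27 mm, with the plate key between them at (330,265) in the crop. I let them finish.

Request:
arm_command --slide '[[0,0,0],[0,0,0],[0,0,0],[0,0,0],[0,0,0],[0,0,0]]' --turn '[[0,0,0],[0,0,0],[0,0,0],[0,0,0],[0,0,0],[0,0,0]]' --grip '[255,255,255,255,255,255]'

```text
time_s: 4.63
ee_pos: [516.0, -112.4, 50.9]
ee_rot: [24.3, 90.0, -82.7]
force: [0.3, -1.0, -0.7]
gripper_width: 12.1
```

```bash
python3 - <<'E'
from h import *
print(plan([516,-112.4,171],-17),plan([489,121,171],-10.4))
E
```

```text
(array([-1.2007e+01,  3.0000e-03,  1.0000e-03]), [array([-0.0003,  0.0001, -0.    ]), array([ 3.1413e+00, -1.0000e-04, -1.0000e-04])]) (array([-12.009,  -9.41 , -21.527]), [array([-1.155e-01,  1.000e-04, -0.000e+00]), array([ 3.0261e+00, -0.0000e+00, -1.0000e-04])])
```

Request:
arm_command --slide '[[-1,0,0],[-3,0,0],[-5,0,0],[-8,0,0],[-11,0,0],[-12,0,0],[-12,-1,-3],[-12,-3,-6.5],[-12,-4.5,-10],[-12,-6,-13.5],[-12,-7.5,-17],[-12,-9,-20],[-12,-9.4,-21.5],[-12,-9.4,-21.5],[-12,-9.4,-21.5],[-12,-9.4,-21.5]]' --turn '[[0,0,0],[0,0,0],[0,0,0],[0,0,0],[0,0,0],[0,0,0],[-0.03,0,0],[-0.06,0,0],[-0.09,0,0],[-0.115,0,0],[-0.115,0,0],[-0.115,0,0],[-0.115,0,0],[-0.115,0,0],[-0.115,0,0],[-0.115,0,0]]' --grip '[255,255,255,255,255,255,255,255,255,255,255,255,255,255,255,255]'

```text
time_s: 5.97
ee_pos: [488.8, 120.0, 170.8]
ee_rot: [-21.0, 89.9, -121.4]
force: [-0.3, -0.7, -0.1]
gripper_width: 11.7
```

```bash
python3 - <<'E'
from h import *
s=env.state();print(s['ee_pos'],s['gripper_width'],s['time_s'])
p,d,c,W=grab('wrist');save('wrist3.png',p);P=cloud(d,c,W);X,Y,Z=P[...,0],P[...,1],P[...,2]
np.save('w3.npy',P);np.save('w3p.npy',p)
for l in('keyhole','key_switch'):
    for r in env.search_frame('wrist',l)[:4]: print(l,np.round(r['point'],1),round(r['p'],2),np.round(proj(r['point'],c,W)))
near=np.hypot(X-503,Y-200)<23
print('face z',np.nanmedian(Z[near]))
m=near&(Z<50);print(m.sum(),cv2.minAreaRect(P[m][:,:2].astype(np.float32)) if m.sum()>5 else 0)
m=(Z>50)&(Z<64)&(np.hypot(X-505,Y-198)<120);print('box',cv2.minAreaRect(P[m][:,:2].astype(np.float32)))
u,v=map(int,proj([503,200,57],c,W))
print(u,v);save('w3c.png',cv2.resize(p[max(v-60,0):v+60,u-75:u+75],None,fx=5,fy=5,interpolation=2))
q,_,c2,W2=grab('side');save('side3.png',cv2.resize(q[130:330,230:430],None,fx=3,fy=3))
E
```

```text
[488.83708859 120.00196364 170.76682766] 11.735980571665722 5.9667
keyhole [502.3 201.9  56.9] 0.64 [316. 112.]
key_switch [499.8 198.5  56.6] 0.87 [314. 116.]
face z 57.45918863183226
233 ((503.3670959472656, 199.2538299560547), (23.780773162841797, 8.561605453491211), 79.53744506835938)
box ((503.03448486328125, 199.1722412109375), (150.6416778564453, 121.66668701171875), 79.25292205810547)
317 114
```

View pics/wrist3.png

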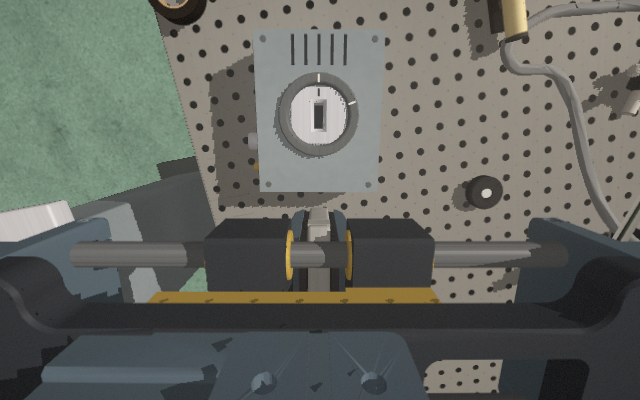

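View pics/w3c.png

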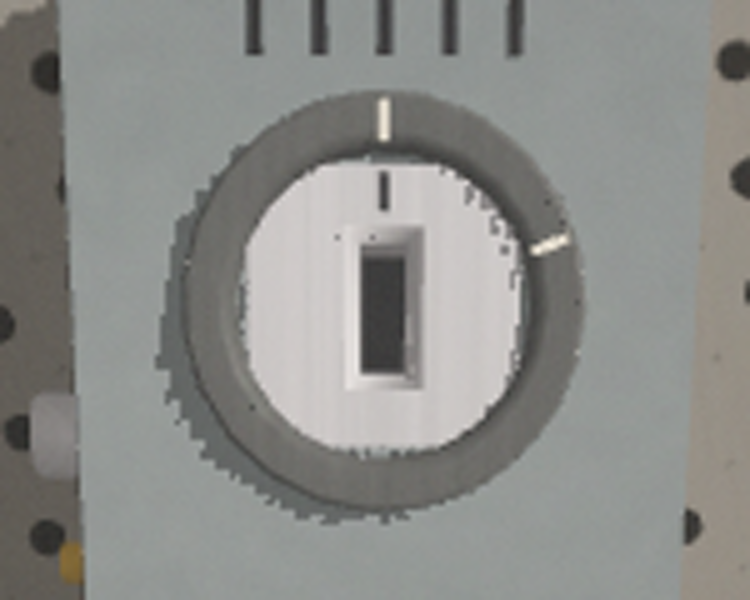

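View pics/side3.png

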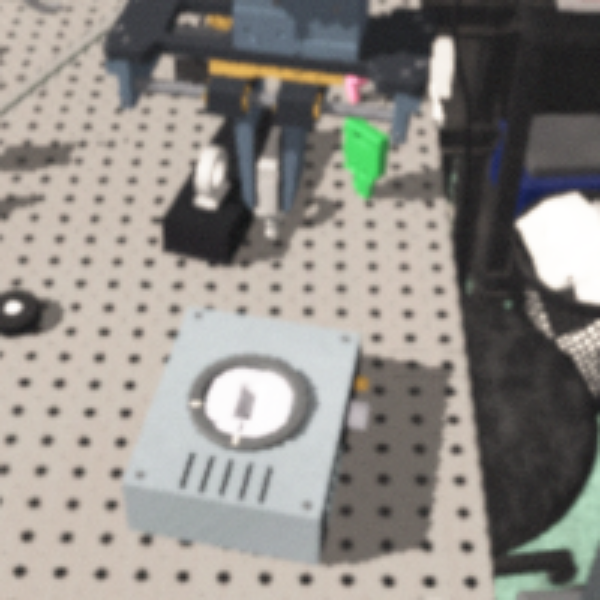

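The off and on marks and the slot are clear: slot mouth centre near (317,116) in the wrist picture, long axis at 79.5°. The key is held at (319,222). Next I compute the key's offset in the hand and the mouth centre by ray.

```bash
python3 - <<'E'
from h import *
P=np.load('w3.npy');p=np.load('w3p.npy');s=env.state();T=T_of(s);c=env.calibration('wrist');W=T@np.array(c['T_tool_cam'])
pl=cloud(np.where(np.isfinite(P[...,0]),1,1).astype(float),c,W)
def ray(u,v,z):
    o=W[:3,3];d=cloud_at(u,v)-o;return o+d*(z-o[2])/d[2]
def cloud_at(u,v):
    a=pl[int(v):int(v)+2,int(u):int(u)+2];fu,fv=u%1,v%1
    return (a[0,0]*(1-fu)+a[0,1]*fu)*(1-fv)+(a[1,0]*(1-fu)+a[1,1]*fu)*fv
print('mouth',ray(316.3,115.1,57))
Q=(P-T[:3,3])@T[:3,:3]  # tool coords
m=np.zeros(P.shape[:2],bool);m[195:300,300:340]=True
m&=(abs(Q[...,1])<9)&(Q[...,0]>-45)&(Q[...,0]<60)
q=Q[m];print(len(q))
for lo in range(-45,60,5):
    k=q[(q[:,0]>=lo)&(q[:,0]<lo+5)]
    if len(k): print(lo,len(k),k[:,2].min().round(1),k[:,2].max().round(1),k[:,1].min().round(1),k[:,1].max().round(1))
# rotor/ring circle: by ring outer
X,Y,Z=P[...,0],P[...,1],P[...,2]
m=(np.hypot(X-503,Y-200)<45)&(Z>59)&(Z<63);print('ring',m.sum(),cv2.minEnclosingCircle(P[m][:,:2].astype(np.float32)))
print('tool y yaw',np.degrees(np.arctan2(T[1,1],T[0,1])))
E
```

```text
mouth [502.20727352 199.05373344  57.        ]
1638
-45 42 -16.6 5.3 -8.8 8.7
-40 58 -16.7 13.9 -9.0 8.9
-35 97 -16.5 15.0 -8.8 8.9
-30 916 -18.8 19.5 -8.9 8.6
-25 109 -18.8 -15.6 -8.9 9.0
-20 84 -18.7 -15.7 -8.6 8.7
-15 81 -18.8 -15.7 -8.9 9.0
-10 75 -18.8 -15.7 -8.6 8.6
-5 67 -19.0 -15.8 -8.8 8.8
0 71 -18.8 -15.7 -8.9 8.9
5 30 -18.7 -15.8 -8.5 8.6
10 7 -14.7 -14.3 -8.3 7.6
15 1 -14.1 -14.1 8.4 8.4
ring 2470 ((503.5735168457031, 199.0154571533203), 38.447288513183594)
tool y yaw -10.527684399941505
```

```bash
python3 - <<'E'
from h import *
print(plan([503.6,200.3,112],-10.5))
E
```

```text
(array([ 5.885, -0.049, -8.199]), [array([-0.0005,  0.0003,  0.0001]), array([ 3.1411e+00,  1.0000e-04, -5.0000e-04])])
```

Request:
arm_command --slide '[[0,0,-3],[0,0,-6],[0,-0.05,-8.2],[2,-0.05,-8.2],[4,-0.05,-8.2],[5.2,-0.05,-8.2],[5.9,-0.05,-8.2],[5.9,-0.05,-8.2],[5.9,-0.05,-8.2],[5.9,-0.05,-8.2]]' --turn '[[0,0,0],[0,0,0],[0,0,0],[0,0,0],[0,0,0],[0,0,0],[0,0,0],[0,0,0],[0,0,0],[0,0,0]]' --grip '[255,255,255,255,255,255,255,255,255,255]'

```text
time_s: 7.0
ee_pos: [504.2, 201.4, 112.9]
ee_rot: [119.2, 89.9, 18.8]
force: [-0.8, -0.0, -1.0]
gripper_width: 11.5
```

```bash
python3 - <<'E'
from h import *
s=env.state();print(s['ee_pos'],s['gripper_width'],s['time_s'],s['force'])
print(plan([503.6,200.3,74],-10.5))
p,d,c,W=grab('side');save('side4.png',cv2.resize(p[200:320,240:400],None,fx=5,fy=5))
p,d,c,W=grab('scene');save('scene4.png',cv2.resize(p[200:320,160:320],None,fx=5,fy=5))
E
```

```text
[504.17396957 201.3527596  112.86382523] 11.485919175256122 7.0 [-0.78170915 -0.01777537 -0.98802822]
(array([ 3.886, -0.044,  0.118]), [array([ 0.0005, -0.0009, -0.0017]), array([-3.1411e+00,  2.6000e-03, -1.5000e-03])])
```

View pics/side4.png

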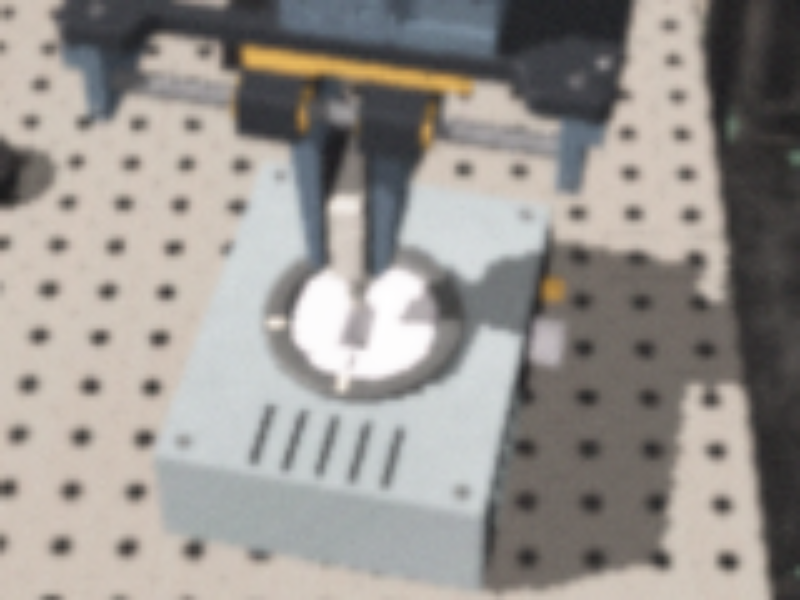

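View pics/scene4.png

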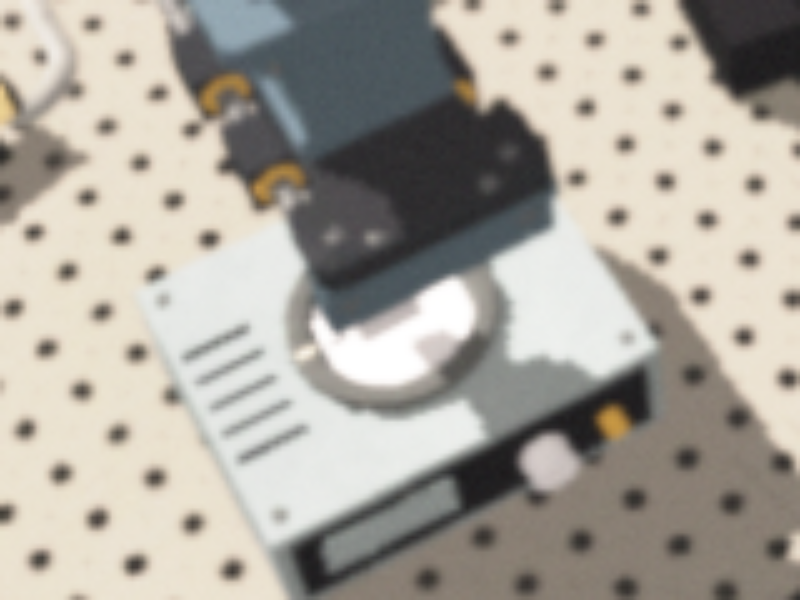

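The side crop shows the blade over the slot at (355,300). I insert part way.

Request:
arm_command --slide '[[0.3,-0.05,0.12],[0.6,-0.05,0.12],[0.9,-0.05,0.12],[1.2,-0.05,0.12],[1.4,-0.05,0.12],[1.6,-0.05,0.12],[1.8,-0.05,0.12],[2.0,-0.05,0.12],[2.0,-0.05,0.12],[2.0,-0.05,0.12]]' --turn '[[0,0,0],[0,0,0],[0,0,0],[0,0,0],[0,0,0],[0,0,0],[0,0,0],[0,0,0],[0,0,0],[0,0,0]]' --grip '[255,255,255,255,255,255,255,255,255,255]'

```text
time_s: 7.93
ee_pos: [502.6, 200.3, 91.8]
ee_rot: [-37.6, 90.0, -138.0]
force: [-0.1, 0.7, -1.4]
gripper_width: 11.8
```

The tip is about 8 mm in with almost no force. I continue.

Request:
arm_command --slide '[[0.3,0,0],[0.6,0,0],[0.9,0,0],[1.2,0,0],[1.4,0,0],[1.5,0,0],[1.6,0,0],[1.6,0,0],[1.6,0,0]]' --turn '[[0,0,0],[0,0,0],[0,0,0],[0,0,0],[0,0,0],[0,0,0],[0,0,0],[0,0,0],[0,0,0]]' --grip '[255,255,255,255,255,255,255,255,255]'

```text
time_s: 8.68
ee_pos: [502.7, 200.4, 75.9]
ee_rot: [67.0, 90.0, -33.5]
force: [0.5, 0.6, -0.6]
gripper_width: 12.0
```

Force is still nil. I press in 1 mm steps until the collar seats.

Request:
arm_command --slide '[[0.1,0,0],[0.2,0,0],[0.25,0,0],[0.25,0,0],[0.25,0,0]]' --turn '[[0,0,0],[0,0,0],[0,0,0],[0,0,0],[0,0,0]]' --grip '[255,255,255,255,255]'

```text
time_s: 9.1
ee_pos: [502.8, 200.4, 73.9]
ee_rot: [111.8, 90.0, 11.4]
force: [-0.5, -1.2, 5.2]
gripper_width: 12.1
```

```bash
python3 - <<'E'
from h import *
s=env.state();print(s['ee_pos'],s['force'])
E
```

```text
[502.77787579 200.41638169  73.88344917] [-0.49235375 -1.1756451   5.24087511]
```

Request:
arm_command --slide '[[0.05,0,0],[0.1,0,0],[0.1,0,0],[0.1,0,0]]' --turn '[[0,0,0],[0,0,0],[0,0,0],[0,0,0]]' --grip '[255,255,255,255]'

```text
time_s: 9.43
ee_pos: [502.8, 200.4, 73.8]
ee_rot: [115.9, 90.0, 15.4]
force: [-3.4, -1.2, 11.3]
gripper_width: 11.9
```

Seated: z stopped at 73.8 mm and the force rose to 11 N. That height matches head centre = face + 25. Now I turn clockwise (+ about tool x, which points down).

Request:
arm_command --slide '[[-0.05,0.01,0],[-0.05,0.025,0],[-0.05,0.04,0],[-0.05,0.055,0],[-0.05,0.067,0],[-0.05,0.08,0.01],[-0.05,0.09,0.015],[-0.05,0.1,0.02],[-0.05,0.114,0.033],[-0.05,0.114,0.033],[-0.05,0.114,0.033]]' --turn '[[0.12,0,0],[0.24,0,0],[0.36,0,0],[0.48,0,0],[0.6,0,0],[0.72,0,0],[0.84,0,0],[0.96,0,0],[1.08,0,0],[1.08,0,0],[1.08,0,0]]' --grip '[255,255,255,255,255,255,255,255,255,255,255]'

```text
time_s: 10.35
ee_pos: [504.4, 199.7, 73.9]
ee_rot: [157.5, 89.9, -4.8]
force: [-0.5, -1.8, 7.6]
gripper_width: 11.6
```

```bash
cat > st.py <<'E'
from h import *
s=env.state();T=T_of(s);print(s['ee_pos'].round(1),s['force'].round(1),s['torque'].round(2),'yaw',np.degrees(np.arctan2(T[1,1],T[0,1])).round(1),s['qpos'].round(1),s['gripper_width'])
E
python3 st.py
```

```text
[504.4 199.7  73.9] [-0.5 -1.8  7.6] [-0.36  0.17 -0.02] yaw -72.3 [ 2.040e+01  2.330e+01  1.058e+02 -1.000e-01  5.080e+01  9.280e+01] 11.599910264513063
```

Request:
arm_command --slide '[[0,0,0.01],[0,0,0.02],[0,0,0.02]]' --turn '[[0.1,0,0],[0.2,0,0],[0.2,0,0]]' --grip '[255,255,255]'

```text
time_s: 10.6
ee_pos: [504.4, 199.4, 73.9]
ee_rot: [160.5, 89.9, -13.4]
force: [-0.4, -2.1, 7.6]
gripper_width: 11.9
```

```bash
python3 st.py
```

```text
[504.4 199.4  73.9] [-0.4 -2.1  7.6] [-0.41  0.09 -0.03] yaw -83.9 [ 2.040e+01  2.330e+01  1.058e+02 -1.000e-01  5.080e+01  1.044e+02] 11.858384305341751
```

Request:
arm_command --slide '[[0,0,0],[0,0,0.01],[0,0,0.01]]' --turn '[[0.06,0,0],[0.12,0,0],[0.12,0,0]]' --grip '[255,255,255]'

```text
time_s: 10.85
ee_pos: [504.4, 199.3, 73.9]
ee_rot: [161.7, 89.9, -19.0]
force: [-0.5, -2.1, 6.3]
gripper_width: 11.9
```

```bash
python3 st.py
```

```text
[504.4 199.3  73.9] [-0.5 -2.1  6.3] [-0.53  0.07  0.06] yaw -90.7 [ 2.040e+01  2.330e+01  1.058e+02 -1.000e-01  5.080e+01  1.112e+02] 11.859068477599097
```

Request:
arm_command --slide '[[0,0,0],[0,0,0],[0,0,0]]' --turn '[[0.06,0,0],[0.1,0,0],[0.1,0,0]]' --grip '[255,255,255]'

```text
time_s: 11.1
ee_pos: [504.1, 199.1, 73.9]
ee_rot: [143.4, 89.8, -42.7]
force: [0.0, -2.0, 6.3]
gripper_width: 12.0
```

```bash
python3 st.py; python3 - <<'E'
from h import *
p,d,c,W=grab('side');save('side5.png',cv2.resize(p[200:320,240:400],None,fx=5,fy=5))
p,d,c,W=grab('scene');save('scene5.png',cv2.resize(p[200:320,160:320],None,fx=5,fy=5))
p,d,c,W=grab('wrist');save('w5.png',p)
E
```

```text
[504.1 199.1  73.9] [ 0.  -2.   6.3] [-0.51  0.3   1.02] yaw -96.2 [ 20.4  23.3 105.8  -0.2  50.8 116.7] 12.0317770269462
```

View pics/side5.png

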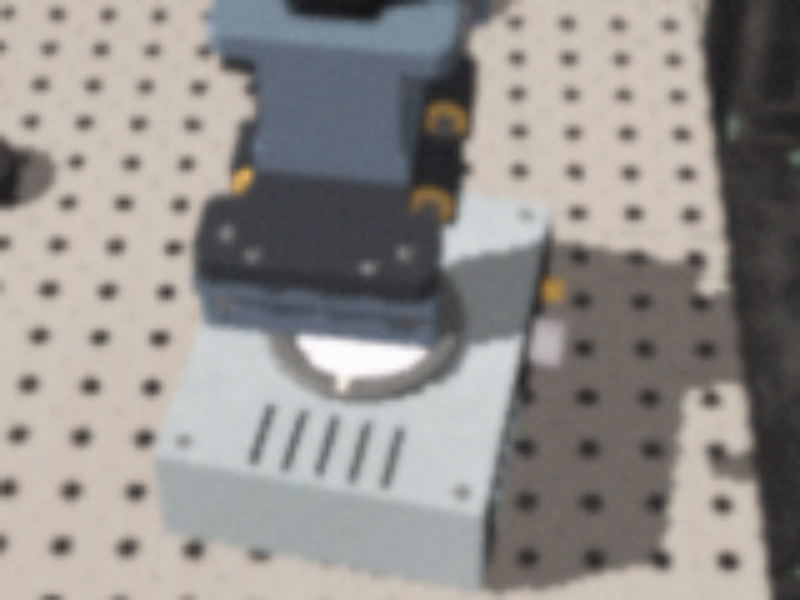

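View pics/scene5.png

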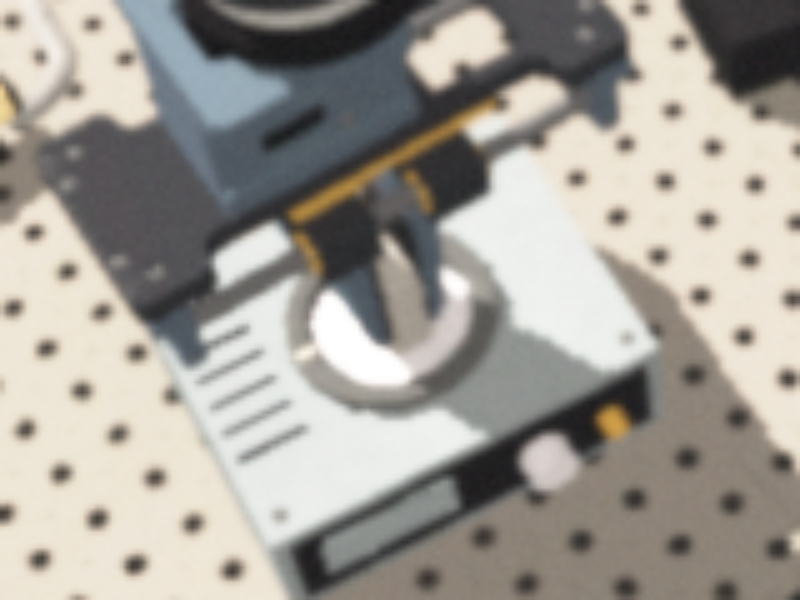

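View pics/w5.png

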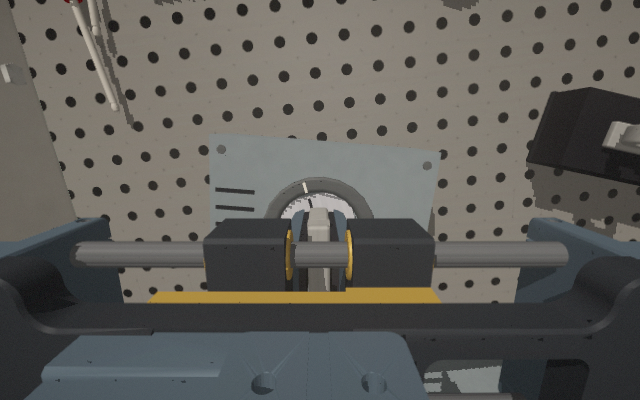

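The torque rose to 1.0 N m at 85.7° of key turn, so the rotor is at its stop. In the wrist picture the rotor pointer (310,203) lines up with the on mark (306,187). I unload slightly, open, and rise.

Request:
arm_command --slide '[[0,0,0],[-0.05,0,0],[-0.05,0,0],[-0.05,0,0],[-0.05,0,0],[-0.05,0,0],[-0.05,0,0],[-0.05,0,0],[-0.05,0,0],[-0.05,0,0],[-1,0,0],[-2.5,0,0],[-5,0,0],[-8,0,0],[-11,0,0],[-13,0,0],[-13,0,0],[-13,0,0]]' --turn '[[-0.04,0,0],[-0.06,0,0],[-0.06,0,0],[-0.06,0,0],[-0.06,0,0],[-0.06,0,0],[-0.06,0,0],[-0.06,0,0],[-0.06,0,0],[-0.06,0,0],[-0.06,0,0],[-0.06,0,0],[-0.06,0,0],[-0.06,0,0],[-0.06,0,0],[-0.06,0,0],[-0.06,0,0],[-0.06,0,0]]' --grip '[255,255,100,100,100,100,100,100,100,100,100,100,100,100,100,100,100,100]'

```text
time_s: 12.75
ee_pos: [504.0, 200.0, 204.6]
ee_rot: [-157.3, 89.8, 19.8]
force: [-0.9, 0.2, -0.8]
gripper_width: 55.5
```

```bash
python3 st.py; python3 - <<'E'
from h import *
p,d,c,W=grab('side');save('side6.png',cv2.resize(p[120:320,240:400],None,fx=3.0,fy=3.0))
p,d,c,W=grab('scene');save('scene6.png',cv2.resize(p[130:330,160:400],None,fx=3,fy=3))
p,d,c,W=grab('wrist');save('w6.png',p)
P=cloud(d,c,W);X,Y,Z=P[...,0],P[...,1],P[...,2]
t=P[(np.hypot(X-503,Y-199)<30)&(Z>90)&(Z<115)];print(len(t),t[:,2].max(),np.median(t,0));
if len(t)>5: print(cv2.minAreaRect(t[:,:2].astype(np.float32)))
E
```

```text
[504.  200.  204.6] [-0.9  0.2 -0.8] [-0.02 -0.   -0.01] yaw -92.9 [ 20.4  15.9  95.7  -0.   68.2 113.4] 55.48199743645988
501 104.7401045249876 [504.82780904 198.81227183 102.4308581 ]
((503.4056701660156, 198.88571166992188), (40.03943634033203, 11.958745002746582), 0.47161170840263367)
```

View pics/side6.png

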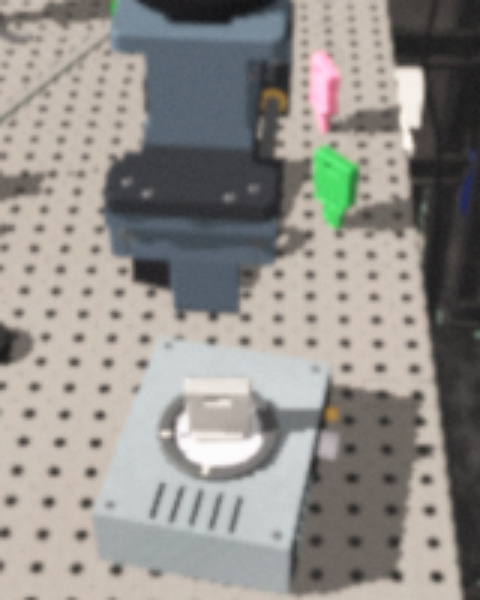

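View pics/w6.png

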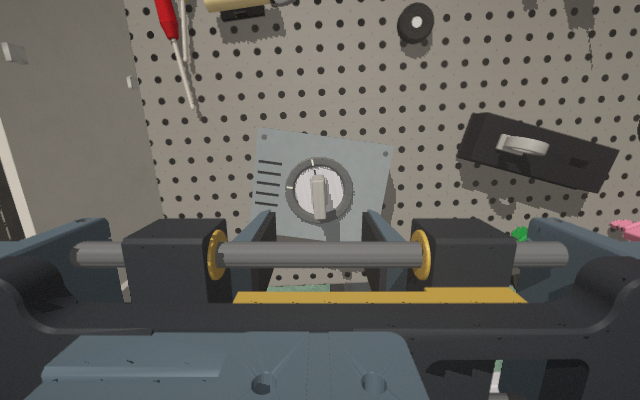

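View pics/scene6.png

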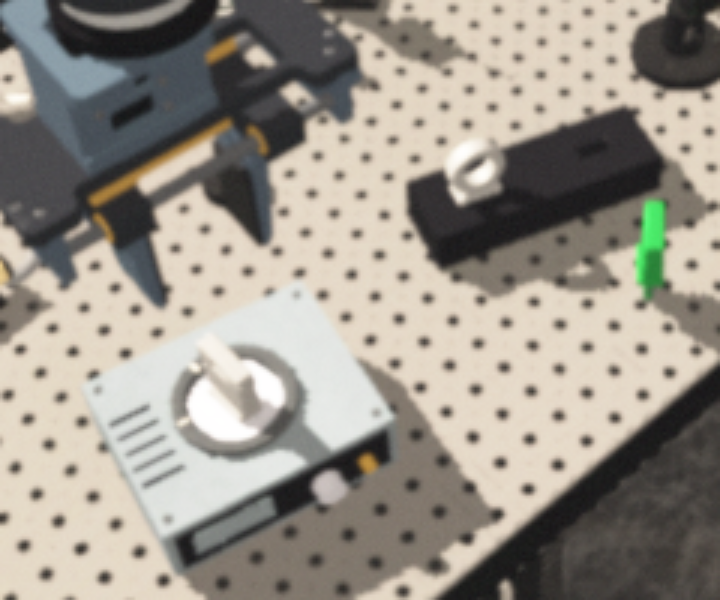

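The key stands in the switch, top at 102.4 mm (fully home = 102), and the ring key is still in the holder. I enlarge the view to check pointer against on mark.

```bash
python3 - <<'E'
import cv2
a=cv2.imread('pics/w6.png')[145:235,270:370];cv2.imwrite('pics/w6c.png',cv2.resize(a,None,fx=6,fy=6,interpolation=2))
E
```

```text
(no output)
```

View pics/w6c.png

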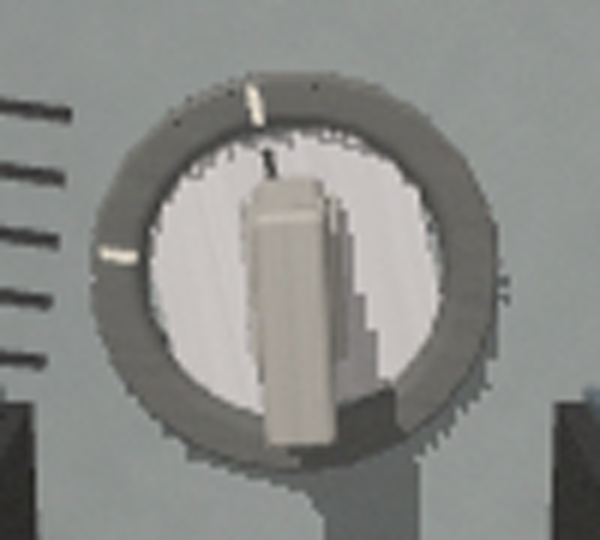

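The pointer (267,163) lines up with the on mark (256,103), radially from the rotor centre. The gripper is clear, so I hand in.

```bash
python3 -c "
from workcell import env
print(env.job_done())"
```

```text
the job is handed in; nothing more can be done
None
```

The laser driver is switched on and the job is handed in, at about 13 s of the 45 s allowed. I took the flat-headed steel key from the holder, pushed it home in the keyhole, turned it clockwise to the stop and let go. The gripper ended about 13 cm above the key.

- **Seating:** on pushing in, the tool stopped moving down and the force rose to 11 N. After release, the top of the head measured 102.4 mm, where fully home is 102 mm.
- **Turn:** the torque rose from about zero to 1.0 N m at about 86° of key turn. That fits the 70° stop plus the blade's play. After release, the rotor's pointer lines up with the on mark in the wrist picture.
- **Other keys:** the round-headed key still stands in the holder, and I did not touch the green and pink look-alikes.
- **Disagreements:** the camera measurements differed by 1–2 mm, within the play of the slot. No check failed.

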